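# Hone the wide chisel on the bench stone

### The job

Lock the whetstone in its holder by turning the red cam knob clockwise until it clicks home, then take the wide red-handled chisel from the rack and hone its bevel: with the bevel flat on the stone, handle trailing, push it edge first in a long stroke along the hollow-worn stone from the plain end towards the knob, following the hollow with light, steady pressure all the way. Lay the chisel back in its own notches in the rack as it was, leave the stone locked, and do not disturb the other things.

Things in the scene. Friction and masses are not known exactly. Their poses are not given: they have to be found in the camera images.
- holder: low aluminium whetstone holder, fixed, 300 x 88 mm (x = -124 to +176 mm). Origin on the table under the middle of the stone's bed; x axis along the stone to the end with the red cam knob (its axis is 140 mm along +x), z up. The base's top is 12 mm above the table; at the other, plain end stands a steel stop, 26 mm high.
- clamp (a joint): angle (rad) of the red cam knob that drives a jaw against the stone's end. Starts at 0 (open); grows as the knob turns clockwise seen from above, to its stop at about 1.4. Nearly free at first, it stiffens to about 0.4 N m near 0.4, passes a hump at 0.8, then snaps by itself into a detent at 1.4 and stays (1.2 or more: locked).
- clamp_grip (a point): point to grip, on the knob's axis, 67 mm above the table. The knob's red bar is 48 mm long, 14 mm wide, 28 mm tall (52 to 80 mm above the table). The frame turns with the knob: x along the bar, y across it, z up. The bar lies across the holder when open, along it when locked. The stone's end (40 mm to the side) is 27 mm lower than this point.
- stone: orange-brown whetstone, 200 x 70 x 28 mm, 0.85 kg, in the holder; until clamped it is loose by 2 mm at each end and side. Origin at the centre of its underside, 12 mm above the table; x along its length towards the knob, z up.
- stone_top (a point): middle of the stone's worn top, 24 to 25 mm above the stone's origin, same axes. The top is hollow along its length: 3 to 4 mm higher at the two ends. A full stroke takes the edge from 60 mm before this point (x = -60 mm) to 60 mm beyond it, near the centre line. The stone is hard: press with 4 to 15 N (aim at 8), never 30 N.
- chisel: the chisel to hone: 195 mm butt chisel, 0.24 kg; red handle 24 mm wide and tall with flat sides (x = -80 to +25 mm), brass ferrule, blade 26 mm wide, 5 mm thick. Origin on the handle's axis at the place to grip; x to the cutting edge, y across, z out of the blade's flat back (up). It lies level in the rack, bevel down, origin 45 mm above the table, free below and beside the grip.
- chisel_edge (a point): middle of the cutting edge: 107 mm along +x and 2.5 mm along +z from the chisel's origin, same axes. The bevel is ground on the blade's underside at 30 degrees to the shaft, 10 mm long, and ends here: it lies flat on a level face when the shaft points 30 degrees below level towards the edge.
- rack: light wood chisel rack, fixed, 200 x 235 x 14 mm. Origin on the table under its centre; x from handles to blades, z up. Holds three chisels along x at y = -75, 0, 75 mm, in varying order (origins at x = 0). Rear rail x = -66 mm: 32 mm wide notches for handles, floor 33 mm, walls 43 mm above the table; front rail x = 75 mm: 34 mm notches for blades, floor 42.5, walls 52.5 mm.
- chisel_mid: bystander in the rack: like the chisel, with a dark wood handle and a 16 mm wide blade. Same frame.
- chisel_narrow: bystander in the rack: like the chisel, with a dark wood handle and an 8 mm wide blade. Same frame.
- mallet: bystander: joiner's mallet lying flat, head 62 x 130 x 85 mm at 150 mm along +x, handle along x, 60 mm tall. Origin under the handle's middle.
- plane: bystander: block plane 165 x 50 mm, 45 mm tall, long along x. Origin under its middle.
- square: bystander: try square lying flat, dark wood stock 115 x 18 x 30 mm along x, steel blade 175 mm long along +y. Origin under the stock's middle.
- glue: bystander: white glue bottle, 56 mm wide, 170 mm tall. Origin under its middle.
Things that resemble listed ones, but are neither listed nor needed, are in the scene too. What is shaped like the chisel but turquoise is not meant.

How it is judged:
On the way, in this order (a step that is already met when the one before it is completed fails the run):
1. the stone is clamped: the red cam knob is turned clockwise past its click (value of joint clamp above 1.2 rad), for 0.2 s.
2. bevel on the stone at the near end of the stroke: edge x -75 to -45 mm, |y| under 22 mm, shaft 23 to 37 degrees below level, square to the stone within 0.2 rad, handle behind, held, 4 to 15 N (x of chisel_edge in the frame of stone between -0.075 and -0.045 m and y of chisel_edge in the frame of stone between -0.022 and 0.022 m and contact force between chisel and stone between 4 and 15 N and angle between chisel's own z axis and vertical between 0.4 and 0.65 rad and angle between the y axis of chisel and the y axis of stone, either way round below 0.2 rad and x of chisel in the frame of stone below -0.135 m and value of joint clamp above 1.2 rad and contact force between the fingers and chisel above 1 N), for 0.3 s.
3. bevel on the stone at the first third: edge x -45 to -15 mm, |y| under 22 mm, shaft 23 to 37 degrees below level, square to the stone within 0.2 rad, handle behind, held, 4 to 15 N (x of chisel_edge in the frame of stone between -0.045 and -0.015 m and y of chisel_edge in the frame of stone between -0.022 and 0.022 m and contact force between chisel and stone between 4 and 15 N and angle between chisel's own z axis and vertical between 0.4 and 0.65 rad and angle between the y axis of chisel and the y axis of stone, either way round below 0.2 rad and x of chisel in the frame of stone below -0.105 m and value of joint clamp above 1.2 rad and contact force between the fingers and chisel above 1 N), for 0.3 s.
4. bevel on the stone at the middle: edge x -15 to 15 mm, |y| under 22 mm, shaft 23 to 37 degrees below level, square to the stone within 0.2 rad, handle behind, held, 4 to 15 N (x of chisel_edge in the frame of stone between -0.015 and 0.015 m and y of chisel_edge in the frame of stone between -0.022 and 0.022 m and contact force between chisel and stone between 4 and 15 N and angle between chisel's own z axis and vertical between 0.4 and 0.65 rad and angle between the y axis of chisel and the y axis of stone, either way round below 0.2 rad and x of chisel in the frame of stone below -0.075 m and value of joint clamp above 1.2 rad and contact force between the fingers and chisel above 1 N), for 0.3 s.
5. bevel on the stone at the last third: edge x 15 to 45 mm, |y| under 22 mm, shaft 23 to 37 degrees below level, square to the stone within 0.2 rad, handle behind, held, 4 to 15 N (x of chisel_edge in the frame of stone between 0.015 and 0.045 m and y of chisel_edge in the frame of stone between -0.022 and 0.022 m and contact force between chisel and stone between 4 and 15 N and angle between chisel's own z axis and vertical between 0.4 and 0.65 rad and angle between the y axis of chisel and the y axis of stone, either way round below 0.2 rad and x of chisel in the frame of stone below -0.045 m and value of joint clamp above 1.2 rad and contact force between the fingers and chisel above 1 N), for 0.3 s.
6. bevel on the stone at the knob end of the stroke: edge x 45 to 75 mm, |y| under 22 mm, shaft 23 to 37 degrees below level, square to the stone within 0.2 rad, handle behind, held, 4 to 15 N (x of chisel_edge in the frame of stone between 0.045 and 0.075 m and y of chisel_edge in the frame of stone between -0.022 and 0.022 m and contact force between chisel and stone between 4 and 15 N and angle between chisel's own z axis and vertical between 0.4 and 0.65 rad and angle between the y axis of chisel and the y axis of stone, either way round below 0.2 rad and x of chisel in the frame of stone below -0.015 m and value of joint clamp above 1.2 rad and contact force between the fingers and chisel above 1 N), for 0.3 s.
At the end, for the whole second after the job is handed in: the knob is locked (1.2 rad or more), the stone still lies in its holder (underside within 3 mm of the base), and the chisel lies still in its own notches as at the start: origin within 15 mm and edge within 20 mm of where they were, level within 0.15 rad (value of joint clamp above 1.2 rad and distance of chisel from where it was at the start of the episode below 0.015 m and distance of chisel_edge from where it was at the start of the episode below 0.02 m and angle between chisel's own z axis and vertical below 0.15 rad and linear speed of chisel below 0.02 m/s and z of stone in the frame of holder below 0.015 m); the robot touches nothing.
It fails at once if the chisel is pressed on the stone with 30 N or more (contact force between chisel and stone above 30 N).
It fails at once if another chisel in the rack is shifted by more than 25 mm (distance of any of chisel_mid, chisel_narrow from where it was at the start of the episode above 0.025 m).
It fails at once if the mallet, plane, square or glue bottle is shifted by more than 25 mm (distance of any of mallet, plane, square, glue from where it was at the start of the episode above 0.025 m).
It also fails if it takes over 72 s, if anything falls off the work surface, if the arm or the gripper's body presses on something with over 40 N, if the wrist force passes 120 N, or if a joint passes its speed limit or range.

### The arm

A 7-joint arm with a two-finger parallel gripper is mounted at the origin on the work surface. World frame = base frame: x ahead of the robot, y to its left, z up, the work surface at z = 0. Lengths are in m, angles in rad, forces in N, time in s.
With the tool pointing down it reaches from about 0.425 to 0.925 m from the base axis. Payload 6.8 kg.
Tool frame: the origin (TCP) lies at the very end of the fingers, on their centre line; the grasp point (between the pads) lies 19 mm behind it; z points along the fingers, y is the line along which they close (so a half turn about z gives the same grasp; the last joint's range is limited). The gripper opens to 85 mm and grips with 20 to 120 N. Pads are 22 mm wide; open, the fingers measure 114 mm over their backs; the gripper's body (76 mm by 85 mm) begins 54 mm behind the grasp point. The pads swing forward as they close: fully open they stand 13 mm farther back than shut.
Start: joints at [-1.279, 0.477, 0.022, 1.555, -0.011, 1.109, -0.083], TCP at [0.263, 0.622, 0.231] pointing down, gripper open.
Joint ranges: [-2.96, 2.96], [-0.34, 2.1], [-1.41, 1.46], [0.24, 2.44], [-1.37, 4.51], [0.17, 1.92], [-2.96, 2.96]. Speed limits (rad/s): [2.39, 2.39, 3.14, 3.14, 3.14, 3.14, 3.14].

### API

Orientations are given as a rotation vector (axis times angle).
In Python, from bench import r gives the robot as it stands. The module is installed in compiled form; this text tells all that it offers.
- The arm moves only by the tool servo_tool, never from a script. Its argument "commands" is a list of rows, each a list of 7 numbers: the turn, a rotation vector about the world's x, y, z in degrees, then the shift along the world's x, y, z in mm, then the closure, from 0 (fully open) to 1 (shut). A call has 1 to 5 rows; each row is the pose to reach, as a shift and turn from the pose commanded when the call began; what a row does not reach only later rows make up. A row lasts 1/12 s, in which the tool goes at most 41.7 mm and 7.16 degrees, less where a joint would pass 70% of its speed; a pose out of reach is approached as far as the arm can. A call with a gripper value outside its range is refused whole. The fingers move at their own pace and stop on an object; "force" is the grip in N (left out, the last holds). Time passes only in rows, so rows that repeat a pose let the fingers close. It gives the time, the measured TCP pose, the force, the opening and the grip force at its end, in the units of the state.
- r.get_obs(): the state, without advancing time (a new reading comes with each control period).
- r.grab_frame(name): name is "side" or "top" or "wrist"; returns (picture, depth): 400x640x3 uint8, blue, green, red; 400x640 float32, m along the optical axis (not along the pixel's ray), 0 where there is no reading.
- r.camera_info(name): a dict with "vertical_fov" (degrees; the focal length in pixels is half the picture's height over the tangent of half this angle, whatever the lens; pixels are square), "cx", "cy" (the principal point, pixels), "cam_to_world" (4x4, takes a point from camera to world coordinates); the wrist camera has in their place "T_tool_cam" (4x4, takes a point from camera to tool coordinates, whose origin is the TCP and whose axes are the flange's). Camera axes: x right, y up, looking along -z (the intrinsics and any distortion apply to the point x, -y, -z); pixel columns grow to the right and rows downward; lengths in m; the calibration is good to about 2 mm. A picture is of the moment at which its call begins: read the wrist's pose just before it. camera_info takes no time and is no camera call.
- r.hand_in(): hands the job in; it is judged then, once.
The state is a dict: "clock": time; "joints": joint angles; "qvel": joint speeds; "tau": joint torques, N m; "tcp_pos": TCP position; "orientation": TCP orientation; "contact_force": force on the tool from outside, world axes, zero at the start; "moment": the same for the moment, N m; "grip_width": finger opening in m; "gripper_force": force on a finger pad.
Only numpy, scipy, OpenCV 4.12 (cv2) and the standard library are available. Lean on these libraries where they do the work, as an engineer would, in place of code of your own. Each camera call takes 0.05 s, during which the arm holds its last target. There are 200 camera calls.

## Working session

There is one attempt and no reset: what is moved stays moved. The work goes in short steps, Python scripts to look and compute and a tool call to move; the robot and the scene stay as the last step left them, time stands still between calls to the robot, and variables do not carry over. Pictures are saved under pics/ and viewed, at most 10 in all, crops included, and the job is handed in when it is done.

Besides the shell and the picture viewer there is one more tool, called after "Request:" by a JSON object that holds its "method" and its "body", one argument or row to a line. servo_tool: Moves the arm, as the interface text tells. Its arguments: {"type":"object","properties":{"commands":{"type":"array"},"force":{"type":"number"}},"required":["commands"]}

```bash
mkdir -p pics; cat > h.py <<'E'
import numpy as np,cv2
from bench import r
from scipy.spatial.transform import Rotation as R
def cam(n):
    i=r.camera_info(n); f=200/np.tan(np.radians(i['vertical_fov'])/2)
    if 'cam_to_world' in i: T=np.array(i['cam_to_world'])
    else:
        o=r.get_obs(); W=np.eye(4); W[:3,:3]=R.from_rotvec(o['orientation']).as_matrix(); W[:3,3]=o['tcp_pos']; T=W@np.array(i['T_tool_cam'])
    return f,i['cx'],i['cy'],T
def pt(c,u,v,d):
    f,cx,cy,T=c
    return (T@np.array([(u-cx)/f*d,-(v-cy)/f*d,-d,1]))[:3]
def ptz(c,u,v,z):
    f,cx,cy,T=c
    d=T[:3,:3]@np.array([(u-cx)/f,-(v-cy)/f,-1]); return T[:3,3]+d*(z-T[2,3])/d[2]
def proj(c,P):
    f,cx,cy,T=c
    p=np.linalg.inv(T)@np.append(P,1); return cx+f*p[0]/-p[2], cy-f*p[1]/-p[2]
E
python3 - <<'E'
from h import *
for n in ['side','top','wrist']:
    print(n,r.camera_info(n)); c=cam(n); print(np.round(c[3],3))
    b,d=r.grab_frame(n); cv2.imwrite(f'pics/{n}0.png',b); np.save(f'{n}0.npy',d); np.save(f'{n}0T.npy',c[3])
print(r.get_obs())
E
```

```text
side {'vertical_fov': 43.141076742165644, 'cx': 324.3443525981065, 'cy': 189.7130068294925, 'cam_to_world': array([[ 0.89013517,  0.28708682, -0.35389339, -0.04053573],
       [-0.45518953,  0.52353209, -0.72021986, -0.99457671],
       [-0.02149108,  0.80218159,  0.59669324,  0.94537438],
       [ 0.        ,  0.        ,  0.        ,  1.        ]])}
[[ 0.89   0.287 -0.354 -0.041]
 [-0.455  0.524 -0.72  -0.995]
 [-0.021  0.802  0.597  0.945]
 [ 0.     0.     0.     1.   ]]
top {'vertical_fov': 46.768467681843944, 'cx': 323.9591634664658, 'cy': 197.38125198804744, 'cam_to_world': array([[ 0.14999434,  0.96783943, -0.20196173,  0.24872321],
       [-0.98868565,  0.14651232, -0.03216875,  0.0147693 ],
       [-0.00154431,  0.20450179,  0.97886497,  1.27148411],
       [ 0.        ,  0.        ,  0.        ,  1.        ]])}
[[ 0.15   0.968 -0.202  0.249]
 [-0.989  0.147 -0.032  0.015]
 [-0.002  0.205  0.979  1.271]
 [ 0.     0.     0.     1.   ]]
wrist {'vertical_fov': 64.02172359346226, 'cx': 324.42540274677384, 'cy': 199.0868636839313, 'T_tool_cam': array([[-1.19479057e-03,  9.5621791
[... 429 characters left out ...]
]]
{'clock': 0.15, 'joints': array([-1.27911303,  0.47764568,  0.02239718,  1.55621332, -0.01153024,
        1.10933884, -0.0830993 ]), 'qvel': array([-0.00080856, -0.00283896, -0.00106424, -0.00326266,  0.00170799,
       -0.00125446, -0.00046991]), 'tau': array([ 2.86754817e-03, -5.96926332e+01,  1.61015399e+00, -2.81489021e+01,
        1.25924667e-02,  6.50033835e-03,  1.75358770e-05]), 'tcp_pos': array([0.26256771, 0.6213301 , 0.23053093]), 'orientation': array([-6.23827143e-01, -3.07883475e+00,  2.29914041e-03]), 'contact_force': array([0.62397104, 0.34920773, 0.11098326]), 'moment': array([-0.03050388, -0.0294474 , -0.00527559]), 'gripper_force': 0.0, 'grip_width': 0.08555716066555714}
```

View pics/top0.png

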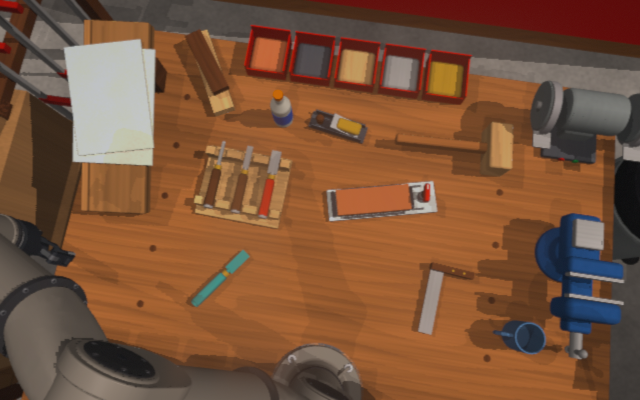

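View pics/side0.png

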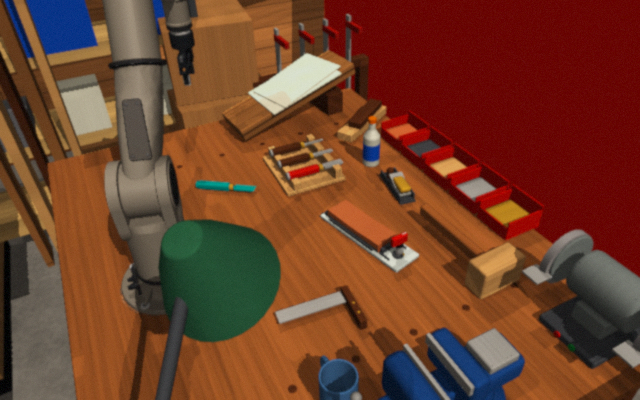

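The top picture shows the rack around (243,188), with two dark-handled chisels at (212,185) and (240,185) and a red one at (268,188). There is a turquoise decoy on the table at (220,278). The holder and stone are at (380,201), with the red knob at (427,192). The side picture shows the same items: red handle at (302,171), knob at (398,240).

The red-handled chisel at (268,188) fits the description. I'll confirm it in an enlarged crop.

```bash
python3 - <<'E'
import cv2,numpy as np
t=cv2.imread('pics/top0.png');s=cv2.imread('pics/side0.png')
def c(i,x,y,w,h,k): return cv2.resize(i[y:y+h,x:x+w],None,fx=k,fy=k,interpolation=cv2.INTER_CUBIC)
a=np.vstack([np.hstack([c(t,190,140,100,90,3.3),c(t,320,170,120,60,3.3)[:297] if 0 else cv2.copyMakeBorder(c(t,320,170,130,60,3.3),0,99,0,0,cv2.BORDER_CONSTANT)]),
 np.hstack([c(s,258,128,100,80,3.3),c(s,315,190,130,80,3.3)])])
cv2.imwrite('pics/crop0.png',a);print(a.shape)
E
```

```text
(561, 759, 3)
```

View pics/crop0.png

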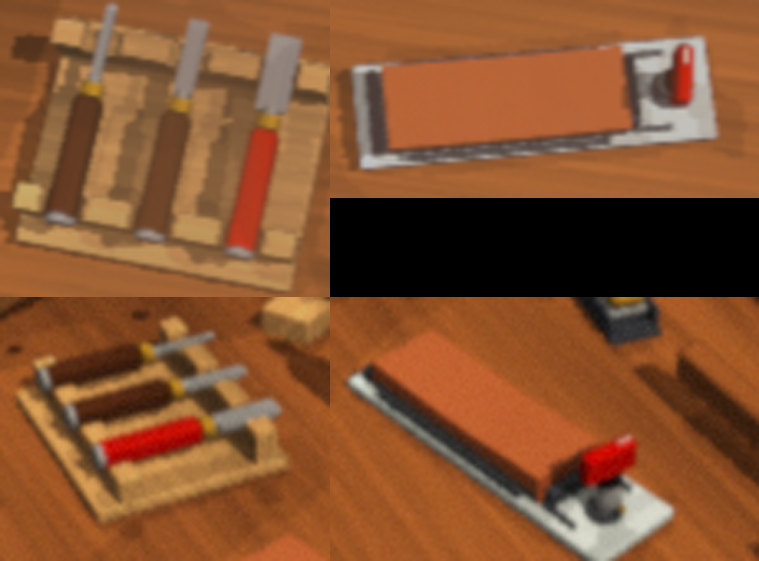

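The crop shows the red chisel (crop butt (242,250), edge (287,38)) has the widest blade, so it is the one. The knob bar at crop (683,74) lies across the holder, so it is open.

```bash
python3 - <<'E'
from h import *
t=cam('top');s=cam('side');td=np.load('top0.npy');sd=np.load('side0.npy')
def T(x,y): return 190+x/3.3,140+y/3.3
def T2(x,y): return 320+(x-330)/3.3,170+y/3.3
def S(x,y): return 258+x/3.3,128+(y-297)/3.3
def S2(x,y): return 315+(x-330)/3.3,190+(y-297)/3.3
def dp(c,D,u,v): return np.round(pt(c,u,v,np.median(D[int(v)-1:int(v)+2,int(u)-1:int(u)+2])),3)
def tri(a,b):
    A=[];y=[]
    L=[]
    for c,(u,v) in((t,a),(s,b)):
        f,cx,cy,M=c; d=M[:3,:3]@np.array([(u-cx)/f,-(v-cy)/f,-1]);d/=np.linalg.norm(d);P=np.eye(3)-np.outer(d,d);A.append(P);y.append(P@M[:3,3])
    x=np.linalg.lstsq(np.vstack(A),np.hstack(y),rcond=None)[0];return np.round(x,3)
for n,a,b in[('butt',T(242,250),S(101,455)),('edgeM',T(287,38),S(280,408)),('ferr front',T(271,115),S(215,422)),('knob top',T2(683,74),S2(608,450)),
 ('hold c1',T2(703,38),S2(672,512)),('hold plain near/far',T2(352,66),S2(350,380))]: print(n,tri(a,b),dp(t,td,*a),dp(s,sd,*b))
for n,p in[('h1',(352,66)),('h2',(703,38)),('h3',(717,136)),('h4',(362,168))]: print(n,np.round(ptz(t,*T2(*p),.012),3))
for n,p in[('s1',(382,67)),('s2',(622,48)),('s3',(630,132)),('s4',(388,150))]: print(n,np.round(ptz(t,*T2(*p),.04),3))
print('butt',ptz(t,*T(242,250),.045),'edge',ptz(t,*T(287,38),.0475))
print('knob',ptz(t,*T2(683,74),.08))
# stone pts depth
for p in [(400,100),(505,100),(610,95)]: print(dp(t,td,*T2(*p)))
E
```

```text
butt [0.428 0.208 0.046] [0.426 0.207 0.055] [0.425 0.2   0.052]
edgeM [0.614 0.203 0.042] [0.61  0.203 0.047] [0.614 0.197 0.046]
ferr front [0.544 0.204 0.048] [0.542 0.204 0.048] [0.544 0.198 0.052]
knob top [ 0.551 -0.214  0.075] [ 0.549 -0.213  0.078] [ 0.549 -0.218  0.08 ]
hold c1 [ 0.601 -0.24   0.009] [ 0.603 -0.242 -0.   ] [ 0.601 -0.241  0.01 ]
hold plain near/far [ 0.503  0.062 -0.022] [0.533 0.052 0.003] [0.45  0.03  0.009]
h1 [0.531 0.052 0.012]
h2 [ 0.599 -0.239  0.012]
h3 [ 0.517 -0.259  0.012]
h4 [0.446 0.031 0.012]
s1 [0.527 0.026 0.04 ]
s2 [ 0.573 -0.168  0.04 ]
s3 [ 0.504 -0.182  0.04 ]
s4 [0.459 0.011 0.04 ]
butt [0.42751276 0.20858973 0.045     ] edge [0.60975102 0.20268083 0.0475    ]
knob [ 0.54840653 -0.21261612  0.08      ]
[0.502 0.008 0.038]
[ 0.516 -0.078  0.034]
[ 0.533 -0.163  0.037]
```

Request:
{"method": "servo_tool", "body": {
  "commands": [
    [0,0,4,20,-35,2,0],
    [0,0,8,40,-70,4,0],
    [0,0,8,60,-105,6,0],
    [0,0,8,80,-140,8,0],
    [0,0,8,100,-170,10,0]
  ]
}}

```text
clock: 0.57
tcp_pos: [0.3636, 0.449, 0.2411]
orientation: [-0.409, -3.115, 0.002]
contact_force: [0.6, 0.3, -0.2]
grip_width: 0.0854
gripper_force: 0.0
```

Request:
{"method": "servo_tool", "body": {
  "commands": [
    [0,0,4,20,-35,2,0],
    [0,0,8,40,-70,4,0],
    [0,0,12,60,-105,6,0],
    [0,0,15,80,-140,8,0],
    [0,0,15,100,-170,10,0]
  ]
}}

```text
clock: 0.98
tcp_pos: [0.4634, 0.2789, 0.2514]
orientation: [0.005, -3.141, 0.001]
contact_force: [0.6, -0.1, 0.4]
grip_width: 0.0858
gripper_force: 0.0
```

Request:
{"method": "servo_tool", "body": {
  "commands": [
    [0,0,0,20,-35,0,0],
    [0,0,0,40,-70,0,0],
    [0,0,0,43,-76,0,0],
    [0,0,0,43,-76,0,0]
  ]
}}

```text
clock: 1.32
tcp_pos: [0.5072, 0.2018, 0.2512]
orientation: [0.009, 3.141, -0.002]
contact_force: [0.6, 0.4, -0.3]
grip_width: 0.0855
gripper_force: 0.0
```

```bash
python3 - <<'E'
from h import *
o=r.get_obs();print(np.round(o['joints'],3),np.round(o['tcp_pos'],4),o['orientation'],o['clock'])
np.save('w1T.npy',cam('wrist')[3])
b,d=r.grab_frame('wrist');cv2.imwrite('pics/w1.png',b);np.save('w1.npy',d)
E
```

```text
[-0.613  0.244  0.142  1.851 -0.038  1.049  1.11 ] [0.5072 0.2018 0.2512] [ 8.55216650e-03  3.14125781e+00 -2.04623415e-03] 1.3167
```

View pics/w1.png

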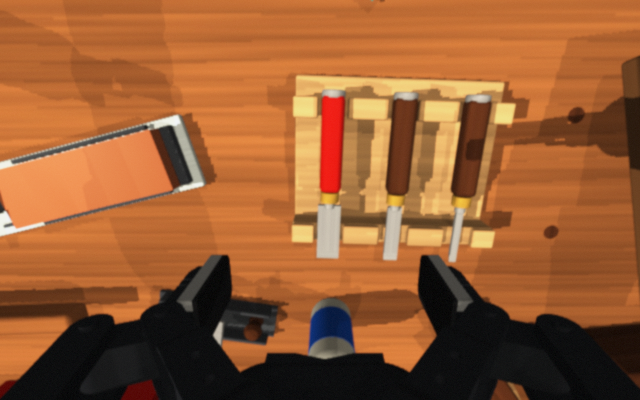

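The wrist picture shows the red chisel, butt (334,92), handle front (331,193), edge (328,258), and the stone's plain end at left (stop at (175,155)). The glue bottle is at (332,325), below the fingers.

```bash
python3 - <<'E'
from h import *
f,cx,cy,_=cam('wrist');c=(f,cx,cy,np.load('w1T.npy'));D=np.load('w1.npy')
def dp(u,v): return np.round(pt(c,u,v,np.median(D[v-1:v+2,u-1:u+2])),4)
for n,u,v,z in[('butt',334,95,.05),('buttTop',333,100,.057),('hfront',331,190,.057),('blade',328,250,.0475),('edge',328,258,.0475),('rackTL',297,75,.014),('rackTR',505,83,.014),('stop',175,155,.026),('rack rail',303,235,.0525),('holder c',177,116,.012),('holder c2',204,184,.012),('table',250,150,0)]:
    print(n,np.round(ptz(c,u,v,z),4),dp(u,v))
E
```

```text
butt [0.4276 0.2114 0.05  ] [0.4277 0.2112 0.0578]
buttTop [0.4325 0.2102 0.057 ] [0.4325 0.2102 0.057 ]
hfront [0.5265 0.2082 0.057 ] [0.5262 0.2081 0.0582]
blade [0.6033 0.2047 0.0475] [0.6029 0.2047 0.0482]
edge [0.6139 0.2047 0.0475] [0.6133 0.2047 0.0485]
rackTL [0.4056 0.1713 0.014 ] [0.4048 0.1704 0.0033]
rackTR [0.4155 0.4037 0.014 ] [0.4149 0.4107 0.0008]
stop [0.492  0.0284 0.026 ] [0.4918 0.0289 0.0269]
rack rail [0.5816 0.1758 0.0525] [0.5809 0.1759 0.054 ]
holder c [0.4489 0.0307 0.012 ] [0.4489 0.0306 0.0119]
holder c2 [0.5303 0.0524 0.012 ] [0.5307 0.0517 0.0101]
table [0.4905 0.1095 0.    ] [0.4903 0.1098 0.0013]
```

Request:
{"method": "servo_tool", "body": {
  "commands": [
    [0,0,3,4,-40,0,0],
    [0,0,6,8,-80,0,0],
    [0,0,9,12,-120,0,0],
    [0,0,13,16,-160,0,0],
    [0,0,13,20,-200,0,0]
  ]
}}

```text
clock: 1.78
tcp_pos: [0.5254, 0.0067, 0.2513]
orientation: [-0.37, 3.12, 0.002]
contact_force: [0.0, -0.2, -0.1]
grip_width: 0.0857
gripper_force: 0.0
```

Request:
{"method": "servo_tool", "body": {
  "commands": [
    [0,0,0,4,-40,0,0],
    [0,0,0,8,-80,0,0],
    [0,0,0,12,-120,0,0],
    [0,0,0,12,-120,0,0],
    [0,0,0,12,-120,0,0]
  ]
}}

```text
clock: 2.2
tcp_pos: [0.5378, -0.1147, 0.2511]
orientation: [0.355, -3.121, -0.0]
contact_force: [-0.6, 0.9, -0.3]
grip_width: 0.0851
gripper_force: 0.0
```

```bash
python3 - <<'E'
from h import *
o=r.get_obs();print(np.round(o['joints'],3),np.round(o['tcp_pos'],4),o['orientation'],o['clock'])
np.save('w2T.npy',cam('wrist')[3])
b,d=r.grab_frame('wrist');cv2.imwrite('pics/w2.png',b);np.save('w2.npy',d)
E
```

```text
[-0.151  0.254  0.298  1.851 -0.085  1.049  1.978] [ 0.5378 -0.1147  0.2511] [ 3.54612722e-01 -3.12117452e+00 -1.63612813e-04] 2.2
```

View pics/w2.png

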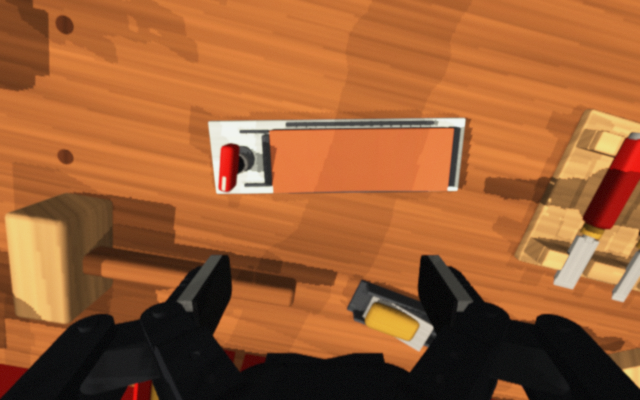

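The picture shows the knob bar at (229,167) lying across the holder. Holder corners are (208,122), (467,118), (460,191) and (217,193). The mallet and plane sit below it, clear of the knob.

```bash
python3 - <<'E'
from h import *
f,cx,cy,_=cam('wrist');c=(f,cx,cy,np.load('w2T.npy'));D=np.load('w2.npy');b=cv2.imread('pics/w2.png').astype(int)
H=[ptz(c,u,v,.012)[:2] for u,v in((208,122),(467,118),(460,191),(217,193))];H=np.array(H);print(np.round(H,4))
d1=H[0]-H[1];d2=H[3]-H[2];d=d1+d2;ang=np.degrees(np.arctan2(d[1],d[0]));d/=np.linalg.norm(d);ctr=H.mean(0)
print(np.linalg.norm(d1),np.linalg.norm(d2),ang,'origin',ctr-.026*d,'knob',ctr+.114*d)
m=(b[:,:,2]>150)&(b[:,:,1]<60);m[:,300:]=0;m[:130]=0;m[200:]=0
v,u=np.nonzero(m);P=np.array([pt(c,x,y,D[y,x]) for x,y in zip(u,v)]);P=P[P[:,2]>.074]
print('knob top',P.mean(0),P.min(0),P.max(0),len(P));print(cv2.minAreaRect((P[:,:2]*1000).astype(np.float32)))
for s in(-90,-60,-30,0,30,60,90):
    p=np.append(ctr-.026*d+d*s/1000,.037);x,y=map(round,proj(c,p));print(s,np.round(pt(c,x,y,np.median(D[y-2:y+3,x-2:x+3])),4),end=' ')
E
```

```text
[[ 0.5187 -0.2587]
 [ 0.4472  0.0336]
 [ 0.5322  0.0559]
 [ 0.602  -0.2375]]
0.3008842366825892 0.3016068302953411 -76.42974743802206 origin [ 0.51891826 -0.07641997] knob [ 0.5517675  -0.21251158]
knob top [ 0.54675521 -0.21355102  0.08042017] [ 0.52803479 -0.21986085  0.07760033] [ 0.57247386 -0.20748177  0.0824656 ] 386
((550.3152465820312, -213.7762908935547), (44.667179107666016, 10.608846664428711), 3.31994891166687)
-90 [0.4978 0.01   0.0404] -60 [ 0.5046 -0.0189  0.0392] -30 [ 0.5115 -0.0481  0.038 ] 0 [ 0.5193 -0.0761  0.0368] 30 [ 0.526  -0.1058  0.0376] 60 [ 0.5322 -0.1343  0.039 ] 90 [ 0.5399 -0.1635  0.0401]
```

Request:
{"method": "servo_tool", "body": {
  "commands": [
    [0,0,0,5,-40,-30,0],
    [0,0,0,10,-80,-45,0],
    [0,0,0,13,-99,-80,0],
    [0,0,0,13,-99,-115,0],
    [0,0,0,13,-99,-115,0]
  ],
  "force": 90
}}

```text
clock: 2.67
tcp_pos: [0.5469, -0.2102, 0.1292]
orientation: [0.359, -3.11, -0.007]
contact_force: [-1.4, 1.0, -1.2]
grip_width: 0.0854
gripper_force: 0.0
```

Request:
{"method": "servo_tool", "body": {
  "commands": [
    [0,0,0,0,0,-35,0],
    [0,0,0,0,0,-70,0],
    [0,0,0,0,0,-86,0],
    [0,0,0,0,0,-86,0],
    [0,0,0,0,0,-86,0.3]
  ]
}}

```text
clock: 3.08
tcp_pos: [0.5518, -0.2103, 0.051]
orientation: [0.364, -3.12, -0.003]
contact_force: [0.6, -0.3, 0.7]
grip_width: 0.0756
gripper_force: 0.0
```

Request:
{"method": "servo_tool", "body": {
  "commands": [
    [0,0,0,0,0,0,1],
    [0,0,0,0,0,0,1],
    [0,0,0,0,0,0,1],
    [0,0,0,0,0,0,1],
    [0,0,0,0,0,0,1]
  ]
}}

```text
clock: 3.5
tcp_pos: [0.5519, -0.2145, 0.0523]
orientation: [-0.355, 3.118, -0.003]
contact_force: [-1.4, 3.2, 8.2]
grip_width: 0.0147
gripper_force: 95.5
```

Request:
{"method": "servo_tool", "body": {
  "commands": [
    [0,0,-7,0,0,0,1],
    [0,0,-14,0,0,0,1],
    [0,0,-21,0,0,0,1],
    [0,0,-28,0,0,0,1],
    [0,0,-35,0,0,0,1]
  ]
}}

```text
clock: 3.92
tcp_pos: [0.5517, -0.2148, 0.0525]
orientation: [0.606, 3.079, -0.001]
contact_force: [-2.8, -2.4, 10.8]
grip_width: 0.0125
gripper_force: 94.0
```

Request:
{"method": "servo_tool", "body": {
  "commands": [
    [0,0,-6,0,0,0,1],
    [0,0,-12,0,0,0,1],
    [0,0,-18,0,0,0,1],
    [0,0,-24,0,0,0,1],
    [0,0,-30,0,0,0,1]
  ]
}}

```text
clock: 4.33
tcp_pos: [0.5514, -0.2151, 0.0525]
orientation: [1.384, 2.817, 0.0]
contact_force: [-2.8, -3.3, 12.9]
grip_width: 0.0129
gripper_force: 96.2
```

Request:
{"method": "servo_tool", "body": {
  "commands": [
    [0,0,-6,0,0,0,1],
    [0,0,-11,0,0,0,1],
    [0,0,-15,0,0,0,1],
    [0,0,-17,0,0,0,1],
    [0,0,-17,0,0,0,1]
  ]
}}

```text
clock: 4.75
tcp_pos: [0.5511, -0.2153, 0.0525]
orientation: [1.782, 2.584, -0.0]
contact_force: [-3.5, -2.0, 14.5]
grip_width: 0.0125
gripper_force: 96.7
```

```bash
python3 - <<'E'
from h import *
o=r.get_obs();print({k:np.round(v,3) for k,v in o.items() if k!='tau'})
y=R.from_rotvec(o['orientation']).as_matrix()[:,1];print(y,np.degrees(np.arctan2(y[1],y[0])))
E
```

```text
{'clock': np.float64(4.75), 'joints': array([-0.203,  0.659,  0.643,  1.927, -0.573,  0.742,  1.138]), 'qvel': array([ 0.009, -0.005, -0.013, -0.   ,  0.011, -0.004,  0.042]), 'tcp_pos': array([ 0.551, -0.215,  0.052]), 'orientation': array([ 1.782,  2.584, -0.   ]), 'contact_force': array([-3.479, -1.967, 14.495]), 'moment': array([-0.163,  1.159, -0.286]), 'gripper_force': np.float64(96.672), 'grip_width': np.float64(0.013)}
[0.93463109 0.3556157  0.00148514] 20.831207757350622
```

Request:
{"method": "servo_tool", "body": {
  "commands": [
    [0,0,0,0,0,0,0],
    [0,0,0,0,0,0,0],
    [0,0,0,0,0,0,0],
    [0,0,0,0,0,30,0],
    [0,0,0,0,0,70,0]
  ]
}}

```text
clock: 5.17
tcp_pos: [0.5481, -0.2118, 0.1181]
orientation: [-1.773, -2.585, 0.004]
contact_force: [0.6, -0.9, 0.2]
grip_width: 0.0724
gripper_force: 0.0
```

Request:
{"method": "servo_tool", "body": {
  "commands": [
    [0,0,7,0,0,40,0],
    [0,0,14,-5,35,80,0],
    [0,0,21,-10,70,100,0],
    [0,0,28,-15,105,115,0],
    [0,0,35,-18,140,120,0]
  ]
}}

```text
clock: 5.58
tcp_pos: [0.533, -0.0736, 0.2429]
orientation: [0.91, 3.003, 0.002]
contact_force: [0.7, 0.7, -0.2]
grip_width: 0.0853
gripper_force: 0.0
```

```bash
python3 - <<'E'
from h import *
o=r.get_obs();print({k:np.round(v,3) for k,v in o.items() if k!='tau'})
c=cam('wrist');b,D=r.grab_frame('wrist');cv2.imwrite('pics/w3.png',b)
b=b.astype(int);m=(b[:,:,2]>130)&(b[:,:,1]<60)&(b[:,:,0]<60)
v,u=np.nonzero(m);P=np.array([pt(c,x,y,D[y,x]) for x,y in zip(u,v)]);P=P[(P[:,2]>.074)&(P[:,2]<.084)&(np.hypot(P[:,0]-.551,P[:,1]+.214)<.05)]
print(len(P),P.mean(0));print(cv2.minAreaRect((P[:,:2]*1000).astype(np.float32)));w,V=np.linalg.eigh(np.cov(P[:,:2].T));print(np.degrees(np.arctan2(*V[::-1,1])),w)
E
```

```text
{'clock': np.float64(5.583), 'joints': array([-0.54 ,  0.275,  0.683,  1.907, -0.202,  1.024,  1.212]), 'qvel': array([-0.759, -0.424, -0.401,  0.185,  0.418,  0.055,  0.169]), 'tcp_pos': array([ 0.533, -0.074,  0.243]), 'orientation': array([9.100e-01, 3.003e+00, 2.000e-03]), 'contact_force': array([ 0.708,  0.661, -0.159]), 'moment': array([ 0.07 , -0.087,  0.006]), 'gripper_force': np.float64(0.0), 'grip_width': np.float64(0.085)}
161 [ 0.54888955 -0.19814686  0.07971479]
((549.625244140625, -202.48963928222656), (12.114533424377441, 22.96993064880371), 12.935053825378418)
118.05480000622526 [9.49935034e-06 2.82250491e-05]
```

View pics/w3.png

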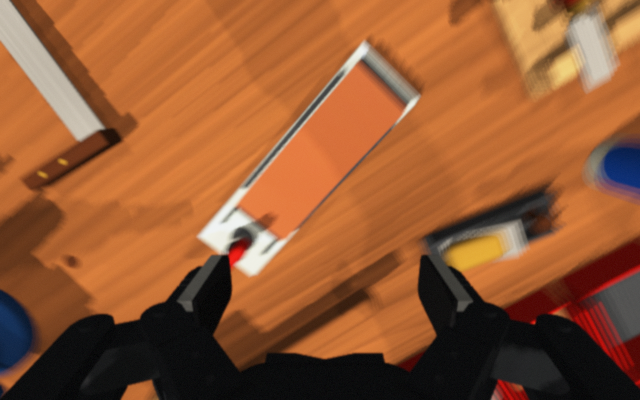

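It shows the stone at (325,150), sharp only in part as the arm was moving, and the red bar end at (238,252), partly behind a finger. The bar now lies along the holder. I'll check it in the top camera once the arm is clear.

Request:
{"method": "servo_tool", "body": {
  "commands": [
    [0,0,7,-4,40,0,0],
    [0,0,14,-8,80,0,0],
    [0,0,21,-12,120,0,0],
    [0,0,28,-16,160,0,0],
    [0,0,31,-20,200,0,0]
  ]
}}

```text
clock: 6.05
tcp_pos: [0.5119, 0.1281, 0.2402]
orientation: [-0.071, -3.14, -0.0]
contact_force: [0.8, -0.3, 0.1]
grip_width: 0.0854
gripper_force: 0.0
```

Request:
{"method": "servo_tool", "body": {
  "commands": [
    [0,0,0,-4,40,-30,0],
    [0,0,0,-6,77,-60,0],
    [0,0,0,-6,77,-80,0],
    [0,0,0,-6,77,-80,0],
    [0,0,0,-6,77,-80,0]
  ]
}}

```text
clock: 6.47
tcp_pos: [0.5055, 0.2029, 0.1589]
orientation: [-0.078, -3.137, 0.004]
contact_force: [0.6, -0.4, -0.1]
grip_width: 0.0852
gripper_force: 0.0
```

```bash
python3 - <<'E'
from h import *
o=r.get_obs();print({k:np.round(v,4) for k,v in o.items() if k!='tau'})
y=R.from_rotvec(o['orientation']).as_matrix()[:,1];print(y,np.degrees(np.arctan2(y[1],y[0])))
c=cam('wrist');b,D=r.grab_frame('wrist');t,Dt=r.grab_frame('top')
def q(b,D,c,ctr,z0,z1,rad):
    b=b.astype(int);m=(b[:,:,2]>120)&(b[:,:,1]<70)&(b[:,:,0]<60)
    v,u=np.nonzero(m);P=np.array([pt(c,x,y,D[y,x]) for x,y in zip(u,v)]);P=P[(P[:,2]>z0)&(P[:,2]<z1)&(np.hypot(P[:,0]-ctr[0],P[:,1]-ctr[1])<rad)]
    print(len(P),P.mean(0),cv2.minAreaRect((P[:,:2]*1000).astype(np.float32)))
q(t,Dt,cam('top'),(.551,-.214),.065,.09,.05)
q(b,D,c,(.49,.208),.052,.064,.1)
a=cv2.resize(t[165:230,320:450],None,fx=3,fy=3,interpolation=cv2.INTER_CUBIC)
w=b[0:400,120:520];a=cv2.copyMakeBorder(a,0,400-a.shape[0],0,0,cv2.BORDER_CONSTANT);cv2.imwrite('pics/c4.png',np.hstack([a,w]))
E
```

```text
{'clock': np.float64(6.4667), 'joints': array([-0.8405,  0.371 ,  0.4295,  1.9591, -0.1998,  0.8569,  1.2163]), 'qvel': array([ 0.0215, -0.0485,  0.0464, -0.0295,  0.0111,  0.0101,  0.0013]), 'tcp_pos': array([0.5055, 0.2029, 0.1589]), 'orientation': array([-0.0782, -3.1372,  0.0044]), 'contact_force': array([ 0.6434, -0.4271, -0.1105]), 'moment': array([-0.0559, -0.0476, -0.0077]), 'gripper_force': np.float64(0.0), 'grip_width': np.float64(0.0852)}
[ 0.04982844  0.99875361 -0.00289179] 87.14384619326886
60 [ 0.54799003 -0.20943747  0.07877209] ((549.3328857421875, -211.2882080078125), (10.992532730102539, 44.20296096801758), 11.86530876159668)
3695 [0.47648929 0.20812465 0.05705859] ((480.2094421386719, 208.02487182617188), (23.20244789123535, 102.94245147705078), 87.6158447265625)
```

View pics/c4.png

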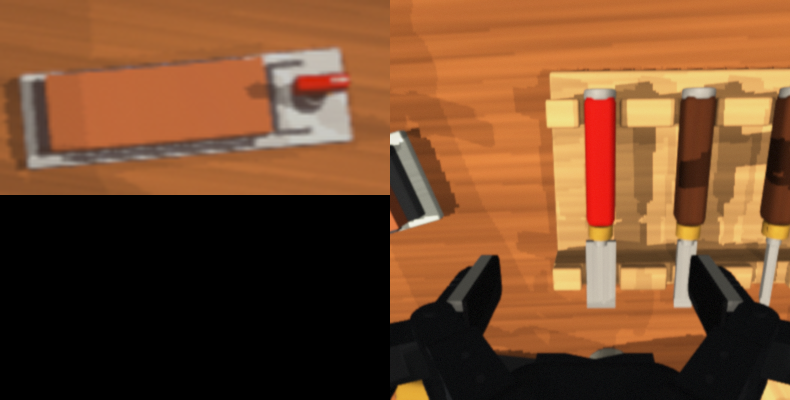

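The top crop shows the knob bar at (322,83) lying along the holder and the jaw against the stone, so it is locked. The wrist half shows the red chisel centred near (600,200), between the open fingers and clear of its neighbour.

Request:
{"method": "servo_tool", "body": {
  "commands": [
    [0,0,0.5,2,4,-30,0.4],
    [0,0,0.5,2,4,-60,0.4],
    [0,0,0.5,2,4,-60,0.4],
    [0,0,0.5,2,4,-95,0.4],
    [0,0,0.5,2,4,-125,0.4]
  ],
  "force": 120
}}

```text
clock: 6.98
tcp_pos: [0.5116, 0.2072, 0.0376]
orientation: [0.069, 3.136, 0.004]
contact_force: [0.1, 0.2, 0.5]
grip_width: 0.051
gripper_force: 0.0
```

Request:
{"method": "servo_tool", "body": {
  "commands": [
    [0,0,0,0,0,-8,0.4],
    [0,0,0,0,0,-8,0.4],
    [0,0,0,0,0,-8,0.4],
    [0,0,0,0,0,-8,0.4]
  ]
}}

```text
clock: 7.32
tcp_pos: [0.5106, 0.2077, 0.0296]
orientation: [0.067, 3.138, 0.003]
contact_force: [0.1, 0.4, -0.5]
grip_width: 0.051
gripper_force: 0.0
```

```bash
python3 - <<'E'
from h import *
o=r.get_obs();print({k:np.round(v,4) for k,v in o.items() if k!='tau'})
E
```

```text
{'clock': np.float64(7.3167), 'joints': array([-0.7563,  0.575 ,  0.331 ,  2.0183, -0.3213,  0.594 ,  1.3209]), 'qvel': array([-0.0025, -0.0032, -0.0026,  0.002 , -0.0031, -0.0086,  0.0031]), 'tcp_pos': array([0.5106, 0.2077, 0.0296]), 'orientation': array([6.7300e-02, 3.1378e+00, 2.6000e-03]), 'contact_force': array([ 0.1032,  0.3786, -0.5273]), 'moment': array([-0.0528,  0.0527, -0.032 ]), 'gripper_force': np.float64(0.0), 'grip_width': np.float64(0.051)}
```

Request:
{"method": "servo_tool", "body": {
  "commands": [
    [0,0,0,-3,-0.5,-3,0.4],
    [0,0,0,-3,-0.5,-3,1],
    [0,0,0,-3,-0.5,-3,1],
    [0,0,0,-3,-0.5,-3,1],
    [0,0,0,-3,-0.5,-3,1]
  ]
}}

```text
clock: 7.73
tcp_pos: [0.5059, 0.2072, 0.0252]
orientation: [0.065, 3.141, 0.001]
contact_force: [-2.9, -1.2, 8.2]
grip_width: 0.0225
gripper_force: 117.4
```

Request:
{"method": "servo_tool", "body": {
  "commands": [
    [0,0,0,0,0,0,1],
    [0,0,0,0,0,0,1],
    [0,0,0,0,0,0,1]
  ]
}}

```text
clock: 7.98
tcp_pos: [0.5058, 0.2072, 0.0252]
orientation: [0.065, 3.141, 0.001]
contact_force: [-1.8, -1.4, 8.2]
grip_width: 0.0225
gripper_force: 117.4
```

```bash
python3 - <<'E'
from h import *
o=r.get_obs();print({k:np.round(v,4) for k,v in o.items() if k!='tau'})
E
```

```text
{'clock': np.float64(7.9833), 'joints': array([-0.7564,  0.5783,  0.3265,  2.0275, -0.3244,  0.5844,  1.3226]), 'qvel': array([-0.0007,  0.0012, -0.    ,  0.0005, -0.0002,  0.0014,  0.0016]), 'tcp_pos': array([0.5058, 0.2072, 0.0252]), 'orientation': array([6.5300e-02, 3.1409e+00, 1.1000e-03]), 'contact_force': array([-1.8385, -1.3933,  8.1824]), 'moment': array([-0.0922,  0.5044,  0.1264]), 'gripper_force': np.float64(117.3679), 'grip_width': np.float64(0.0225)}
```

Request:
{"method": "servo_tool", "body": {
  "commands": [
    [0,0,0,0,0,15,1],
    [0,0,0,0,0,40,1],
    [0,0,0,0,0,75,1],
    [0,0,0,0,0,110,1],
    [0,0,0,0,0,140,1]
  ]
}}

```text
clock: 8.4
tcp_pos: [0.5056, 0.2067, 0.1661]
orientation: [0.067, 3.141, -0.0]
contact_force: [0.6, 0.7, -1.9]
grip_width: 0.0225
gripper_force: 117.7
```

Request:
{"method": "servo_tool", "body": {
  "commands": [
    [0,0,-6,-5,-20,20,1],
    [0,0,-12,-10,-40,20,1],
    [0,0,-18,-14,-60,20,1],
    [0,0,-24,-14,-60,20,1],
    [0,0,-30,-14,-60,20,1]
  ]
}}

```text
clock: 8.82
tcp_pos: [0.4911, 0.1453, 0.1844]
orientation: [-0.888, -3.013, -0.0]
contact_force: [-0.2, 0.6, -2.5]
grip_width: 0.0221
gripper_force: 117.9
```

Request:
{"method": "servo_tool", "body": {
  "commands": [
    [0,0,-6,0,-5,0,1],
    [0,0,-12,0,-10,0,1],
    [0,0,-18,0,-20,0,1],
    [0,0,-24,0,-30,0,1],
    [0,0,-30,0,-30,0,1]
  ]
}}

```text
clock: 9.23
tcp_pos: [0.4911, 0.1146, 0.1842]
orientation: [-1.638, -2.681, 0.002]
contact_force: [0.2, -0.5, -2.5]
grip_width: 0.0228
gripper_force: 117.9
```

Request:
{"method": "servo_tool", "body": {
  "commands": [
    [0,0,-7,0,0,0,1],
    [0,0,-14,0,0,0,1],
    [0,0,-14,0,0,0,1],
    [0,0,-14,0,0,0,1],
    [0,0,-14,0,0,0,1]
  ]
}}

```text
clock: 9.65
tcp_pos: [0.4915, 0.1171, 0.1842]
orientation: [-1.938, -2.472, 0.0]
contact_force: [0.5, 0.9, -3.0]
grip_width: 0.0223
gripper_force: 117.9
```

Request:
{"method": "servo_tool", "body": {
  "commands": [
    [5.83,1.4,0,0,0,0,1],
    [11.67,2.8,0,0,0,0,1],
    [17.5,4.2,0,0,0,0,1],
    [23.34,5.6,0,0,0,0,1],
    [29.17,7.0,0,0,0,0,1]
  ]
}}

```text
clock: 10.07
tcp_pos: [0.4926, 0.1168, 0.1853]
orientation: [-1.662, -2.119, -0.456]
contact_force: [-0.5, 0.5, -2.6]
grip_width: 0.0226
gripper_force: 117.9
```

Request:
{"method": "servo_tool", "body": {
  "commands": [
    [0,0,0,0,0,0,1],
    [0,0,0,0,0,0,1]
  ]
}}

```text
clock: 10.23
tcp_pos: [0.492, 0.1147, 0.1835]
orientation: [-1.672, -2.118, -0.445]
contact_force: [-0.1, 0.5, -2.6]
grip_width: 0.0225
gripper_force: 117.9
```

```bash
python3 - <<'E'
from h import *
o=r.get_obs();print({k:np.round(v,4) for k,v in o.items() if k!='tau'})
b,D=r.grab_frame('wrist');cv2.imwrite('pics/w5.png',b)
print(R.from_rotvec(o['orientation']).as_matrix())
E
```

```text
{'clock': np.float64(10.2333), 'joints': array([-0.5011,  0.4012,  0.5855,  2.0138, -0.8083,  1.1302,  0.7864]), 'qvel': array([-0.0689, -0.0183, -0.0141, -0.0041,  0.0085, -0.0072, -0.027 ]), 'tcp_pos': array([0.492 , 0.1147, 0.1835]), 'orientation': array([-1.6716, -2.1176, -0.4453]), 'contact_force': array([-0.1418,  0.4651, -2.5617]), 'moment': array([-0.6538, -0.1699, -0.0112]), 'gripper_force': np.float64(117.9307), 'grip_width': np.float64(0.0225)}
[[-2.01311776e-01  9.72663577e-01 -1.15754629e-01]
 [ 8.43643324e-01  2.32218698e-01  4.84087201e-01]
 [ 4.97734378e-01 -2.03165767e-04 -8.67329492e-01]]
```

View pics/w5.png

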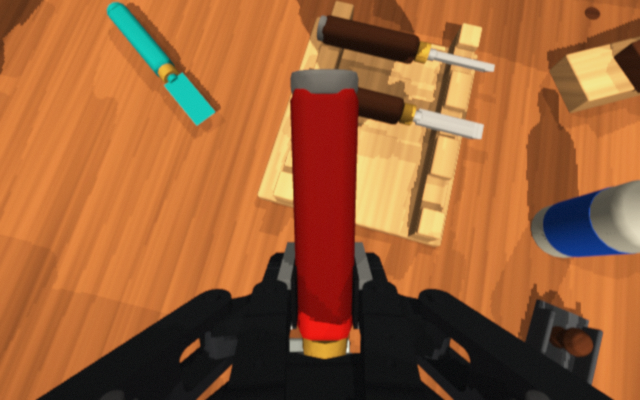

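The picture shows the chisel held straight between the pads, butt (325,80), ferrule (325,347). Its slot in the rack is empty and the two neighbours are in place.

```bash
cat >> h.py <<'E'
EDGE=np.array([-.1087,0,-.0223]); O=np.array([.518,-.0775]); A=np.radians(-76.5); DX=np.array([np.cos(A),np.sin(A)]); DY=np.array([-DX[1],DX[0]])
def st():
    o=r.get_obs();M=R.from_rotvec(o['orientation']).as_matrix();E=o['tcp_pos']+M@EDGE
    print('t%.2f'%o['clock'],'edge sx %.1f sy %.1f z %.1f'%((E[:2]-O)@DX*1e3,(E[:2]-O)@DY*1e3,E[2]*1e3),'pitch %.1f'%np.degrees(np.arcsin(M[2,0])),'F',np.round(o['contact_force'],1),'tcp',np.round(o['tcp_pos']*1e3,1),'grip',round(o['gripper_force'],0)); return o,M,E
E
python3 - <<'E'
from h import *
o,M,E=st()
c=cam('wrist');b,D=r.grab_frame('wrist');Ti=np.array(r.camera_info('wrist')['T_tool_cam'])
for v in(75,84,100,150,200,240): print(v,np.round(pt((c[0],c[1],c[2],Ti),325,v,np.median(D[v-2:v+3,320:331])),4))
for sx in(-62,): 
    T=np.append(O+DX*sx/1e3,.040+.03);print('shift to 30 above',np.round((T-E)*1e3,1))
E
```

```text
t10.28 edge sx -89.4 sy 20.0 z 149.1 pitch 29.9 F [ 0.7 -0.4 -2.8] tcp [491.8 116.5 183.9] grip 118.0
75 [ 0.0823  0.0007 -0.0327]
84 [ 0.0795  0.0007 -0.0328]
100 [ 0.0746  0.0007 -0.0323]
150 [ 0.058   0.0007 -0.0326]
200 [ 0.04    0.0007 -0.0327]
240 [ 0.0242  0.0007 -0.0326]
shift to 30 above [-13.  -31.3 -79.1]
```

Request:
{"method": "servo_tool", "body": {
  "commands": [
    [0.9,0.2,0,-4,-10,-20,1],
    [1.9,0.5,0,-9,-20,-40,1],
    [1.9,0.5,0,-13,-31,-60,1],
    [1.9,0.5,0,-13,-31,-70,1],
    [1.9,0.5,0,-13,-31,-75,1]
  ]
}}

```text
clock: 10.75
tcp_pos: [0.4781, 0.0875, 0.1084]
orientation: [-1.645, -2.095, -0.469]
contact_force: [-0.7, -0.2, -1.7]
grip_width: 0.0222
gripper_force: 117.9
```

Request:
{"method": "servo_tool", "body": {
  "commands": [
    [0,0,0,0,0,-5,1],
    [0,0,0,0,0,-10,1],
    [0,0,0,0,0,-15,1],
    [0,0,0,0,0,-18,1],
    [0,0,0,0,0,-18,1]
  ]
}}

```text
clock: 11.17
tcp_pos: [0.4787, 0.0864, 0.091]
orientation: [-1.647, -2.094, -0.472]
contact_force: [1.1, 0.5, -2.0]
grip_width: 0.0224
gripper_force: 117.9
```

```bash
python3 -c "
from h import *
st()"
```

```text
t11.17 edge sx -64.5 sy 0.3 z 52.4 pitch 32.0 F [ 1.1  0.5 -2. ] tcp [478.7  86.4  91. ] grip 118.0
```

Request:
{"method": "servo_tool", "body": {
  "commands": [
    [0,0,0,0,0,-4,1],
    [0,0,0,0,0,-7,1],
    [0,0,0,0,0,-9,1],
    [0,0,0,0,0,-9,1]
  ]
}}

```text
clock: 11.5
tcp_pos: [0.4786, 0.0859, 0.0819]
orientation: [-1.648, -2.093, -0.472]
contact_force: [-0.4, 0.3, -2.0]
grip_width: 0.0226
gripper_force: 117.9
```

Request:
{"method": "servo_tool", "body": {
  "commands": [
    [0,0,0,0,0,-1,1],
    [0,0,0,0,0,-1,1],
    [0,0,0,0,0,-1,1]
  ]
}}

```text
clock: 11.75
tcp_pos: [0.4788, 0.0859, 0.0813]
orientation: [-1.648, -2.093, -0.472]
contact_force: [0.8, -0.3, -1.9]
grip_width: 0.0226
gripper_force: 117.9
```

Request:
{"method": "servo_tool", "body": {
  "commands": [
    [0,0,0,0,0,-1,1],
    [0,0,0,0,0,-1,1],
    [0,0,0,0,0,-1,1]
  ]
}}

```text
clock: 12.0
tcp_pos: [0.4788, 0.086, 0.0802]
orientation: [-1.648, -2.093, -0.472]
contact_force: [-0.3, -0.4, -2.8]
grip_width: 0.0226
gripper_force: 117.9
```

Request:
{"method": "servo_tool", "body": {
  "commands": [
    [0,0,0,0,0,-1,1],
    [0,0,0,0,0,-1,1],
    [0,0,0,0,0,-1,1]
  ]
}}

```text
clock: 12.25
tcp_pos: [0.4787, 0.086, 0.0792]
orientation: [-1.648, -2.093, -0.472]
contact_force: [-0.1, -0.7, -2.6]
grip_width: 0.0227
gripper_force: 117.9
```

Request:
{"method": "servo_tool", "body": {
  "commands": [
    [0,0,0,0,0,-1,1],
    [0,0,0,0,0,-1,1],
    [0,0,0,0,0,-1,1]
  ]
}}

```text
clock: 12.5
tcp_pos: [0.4787, 0.086, 0.0782]
orientation: [-1.648, -2.093, -0.472]
contact_force: [0.5, -0.3, -1.7]
grip_width: 0.0225
gripper_force: 117.9
```

Request:
{"method": "servo_tool", "body": {
  "commands": [
    [0,0,0,0,0,-0.7,1],
    [0,0,0,0,0,-0.7,1],
    [0,0,0,0,0,-0.7,1]
  ]
}}

```text
clock: 12.75
tcp_pos: [0.4787, 0.086, 0.0775]
orientation: [-1.648, -2.093, -0.472]
contact_force: [-0.0, -0.5, -3.0]
grip_width: 0.0222
gripper_force: 117.9
```

Request:
{"method": "servo_tool", "body": {
  "commands": [
    [0,0,0,0,0,-0.7,1],
    [0,0,0,0,0,-0.7,1],
    [0,0,0,0,0,-0.7,1]
  ]
}}

```text
clock: 13.0
tcp_pos: [0.4788, 0.086, 0.0768]
orientation: [-1.648, -2.093, -0.472]
contact_force: [0.4, 0.1, -2.1]
grip_width: 0.0225
gripper_force: 117.9
```

Request:
{"method": "servo_tool", "body": {
  "commands": [
    [0,0,0,0,0,-0.7,1],
    [0,0,0,0,0,-0.7,1],
    [0,0,0,0,0,-0.7,1]
  ]
}}

```text
clock: 13.25
tcp_pos: [0.4788, 0.0859, 0.0762]
orientation: [-1.648, -2.093, -0.472]
contact_force: [0.8, -0.3, -1.5]
grip_width: 0.022
gripper_force: 118.0
```

Request:
{"method": "servo_tool", "body": {
  "commands": [
    [0,0,0,0,0,-0.7,1],
    [0,0,0,0,0,-0.7,1],
    [0,0,0,0,0,-0.7,1]
  ]
}}

```text
clock: 13.5
tcp_pos: [0.4788, 0.0862, 0.0758]
orientation: [-1.647, -2.093, -0.473]
contact_force: [-1.7, 1.1, 3.1]
grip_width: 0.0221
gripper_force: 118.3
```

Request:
{"method": "servo_tool", "body": {
  "commands": [
    [0,0,0,0,0,-0.2,1],
    [0,0,0,0,0,-0.2,1]
  ]
}}

```text
clock: 13.67
tcp_pos: [0.4788, 0.0863, 0.0756]
orientation: [-1.647, -2.093, -0.473]
contact_force: [-1.1, 1.3, 4.7]
grip_width: 0.0224
gripper_force: 118.5
```

```bash
python3 -c "
from h import *
st()"
```

```text
t13.67 edge sx -64.4 sy 0.3 z 36.9 pitch 32.0 F [-1.1  1.3  4.7] tcp [478.8  86.3  75.6] grip 118.0
```

Request:
{"method": "servo_tool", "body": {
  "commands": [
    [0,0,0,0.2,-1,0,1],
    [0,0,0,0.7,-2.9,-0.1,1],
    [0,0,0,1.2,-4.9,-0.2,1],
    [0,0,0,1.6,-6.8,-0.3,1],
    [0,0,0,2.1,-8.7,-0.4,1]
  ]
}}

```text
clock: 14.08
tcp_pos: [0.4809, 0.0787, 0.0755]
orientation: [-1.645, -2.093, -0.474]
contact_force: [-1.1, 4.2, 6.0]
grip_width: 0.0229
gripper_force: 118.5
```

```bash
python3 -c "
from h import *
st()"
```

```text
t14.08 edge sx -56.6 sy 0.7 z 36.6 pitch 32.1 F [-1.1  4.2  6. ] tcp [480.9  78.7  75.5] grip 119.0
```

Request:
{"method": "servo_tool", "body": {
  "commands": [
    [0,0,0,0.5,-2,0,1],
    [0,0,0,1,-4,-0.1,1],
    [0,0,0,1.4,-5.9,-0.2,1],
    [0,0,0,1.9,-7.8,-0.2,1],
    [0,0,0,2.4,-9.7,-0.3,1]
  ]
}}

```text
clock: 14.5
tcp_pos: [0.4833, 0.0688, 0.0751]
orientation: [-1.645, -2.093, -0.474]
contact_force: [0.2, 3.2, 5.8]
grip_width: 0.0228
gripper_force: 118.5
```

```bash
python3 -c "
from h import *
st()"
```

```text
t14.50 edge sx -46.4 sy 0.7 z 36.3 pitch 32.1 F [0.2 3.2 5.8] tcp [483.3  68.8  75.1] grip 119.0
```

Request:
{"method": "servo_tool", "body": {
  "commands": [
    [0,0,0,0.5,-2,-0.1,1],
    [0,0,0,1,-4,-0.1,1],
    [0,0,0,1.4,-5.9,-0.2,1],
    [0,0,0,1.9,-7.8,-0.2,1],
    [0,0,0,2.4,-9.7,-0.3,1]
  ]
}}

```text
clock: 14.92
tcp_pos: [0.4857, 0.0582, 0.0744]
orientation: [-1.647, -2.093, -0.473]
contact_force: [-1.4, 3.6, 5.1]
grip_width: 0.0223
gripper_force: 118.5
```

Request:
{"method": "servo_tool", "body": {
  "commands": [
    [0,0,0,0.5,-2,0,1],
    [0,0,0,1,-4,-0.1,1],
    [0,0,0,1.4,-5.9,-0.1,1],
    [0,0,0,1.9,-7.8,-0.1,1],
    [0,0,0,2.4,-9.7,-0.2,1]
  ]
}}

```text
clock: 15.33
tcp_pos: [0.488, 0.0478, 0.0739]
orientation: [-1.648, -2.093, -0.472]
contact_force: [-1.8, 2.4, 4.5]
grip_width: 0.0226
gripper_force: 118.5
```

```bash
python3 -c "
from h import *
st()"
```

```text
t15.33 edge sx -24.7 sy 0.2 z 35.3 pitch 31.9 F [-1.8  2.4  4.5] tcp [488.   47.8  73.9] grip 118.0
```

Request:
{"method": "servo_tool", "body": {
  "commands": [
    [-0.06,-0.01,0,0.5,-2,-0.2,1],
    [-0.12,-0.03,0,1,-4,-0.3,1],
    [-0.18,-0.04,0,1.4,-5.9,-0.5,1],
    [-0.24,-0.06,0,1.9,-7.8,-0.6,1],
    [-0.3,-0.07,0,2.4,-9.7,-0.7,1]
  ]
}}

```text
clock: 15.75
tcp_pos: [0.4904, 0.0379, 0.0731]
orientation: [-1.652, -2.097, -0.467]
contact_force: [-0.9, 1.6, 0.3]
grip_width: 0.0224
gripper_force: 118.3
```

```bash
python3 -c "
from h import *
st()"
```

```text
t15.75 edge sx -14.4 sy 0.2 z 35.1 pitch 31.6 F [-0.9  1.6  0.3] tcp [490.4  37.9  73.1] grip 118.0
```

Request:
{"method": "servo_tool", "body": {
  "commands": [
    [0,0,0,0.2,-1,-0.3,1],
    [0,0,0,0.5,-2,-0.6,1],
    [0,0,0,1,-4,-0.6,1],
    [0,0,0,1.4,-5.9,-0.7,1],
    [0,0,0,1.9,-7.8,-0.7,1]
  ]
}}

```text
clock: 16.17
tcp_pos: [0.4924, 0.0309, 0.0728]
orientation: [-1.65, -2.097, -0.469]
contact_force: [-0.8, 3.4, 4.5]
grip_width: 0.0223
gripper_force: 118.4
```

```bash
python3 -c "
from h import *
st()"
```

```text
t16.17 edge sx -7.1 sy 0.6 z 34.7 pitch 31.7 F [-0.8  3.4  4.5] tcp [492.4  30.9  72.8] grip 118.0
```

Request:
{"method": "servo_tool", "body": {
  "commands": [
    [0,0,0,0.5,-2,0,1],
    [0,0,0,1,-4,0,1],
    [0,0,0,1.4,-5.9,-0.1,1],
    [0,0,0,1.9,-7.8,-0.1,1],
    [0,0,0,2.4,-9.7,-0.1,1]
  ]
}}

```text
clock: 16.58
tcp_pos: [0.4949, 0.0211, 0.0728]
orientation: [-1.65, -2.097, -0.469]
contact_force: [-1.1, 4.4, 5.9]
grip_width: 0.0221
gripper_force: 118.4
```

```bash
python3 -c "
from h import *
st()"
```

```text
t16.58 edge sx 2.9 sy 0.7 z 34.7 pitch 31.7 F [-1.1  4.4  5.9] tcp [494.9  21.1  72.8] grip 118.0
```

Request:
{"method": "servo_tool", "body": {
  "commands": [
    [-0.04,-0.01,0,0.5,-2,-0.1,1],
    [-0.08,-0.02,0,1,-4,-0.1,1],
    [-0.12,-0.03,0,1.4,-5.9,-0.2,1],
    [-0.16,-0.04,0,1.9,-7.8,-0.2,1],
    [-0.2,-0.05,0,2.4,-9.7,-0.3,1]
  ]
}}

```text
clock: 17.0
tcp_pos: [0.4973, 0.0112, 0.0724]
orientation: [-1.653, -2.1, -0.466]
contact_force: [-2.1, 4.6, 5.7]
grip_width: 0.0223
gripper_force: 118.4
```

```bash
python3 -c "
from h import *
st()"
```

```text
t17.00 edge sx 13.2 sy 0.8 z 34.7 pitch 31.5 F [-2.1  4.6  5.7] tcp [497.3  11.2  72.4] grip 118.0
```

Request:
{"method": "servo_tool", "body": {
  "commands": [
    [-0.06,-0.01,0,0.5,-2,-0.1,1],
    [-0.12,-0.03,0,1,-4,-0.2,1],
    [-0.18,-0.04,0,1.4,-5.9,-0.2,1],
    [-0.24,-0.06,0,1.9,-7.8,-0.3,1],
    [-0.3,-0.07,0,2.4,-9.7,-0.4,1]
  ]
}}

```text
clock: 17.42
tcp_pos: [0.4996, 0.0016, 0.0719]
orientation: [-1.656, -2.103, -0.462]
contact_force: [-1.0, 4.9, 6.1]
grip_width: 0.0224
gripper_force: 118.4
```

```bash
python3 -c "
from h import *
st()"
```

```text
t17.42 edge sx 23.4 sy 0.7 z 34.8 pitch 31.2 F [-1.   4.9  6.1] tcp [499.6   1.6  71.9] grip 118.0
```

Slope rises by about +0.2 mm per 10 mm here; I keep the same small pitch change.

Request:
{"method": "servo_tool", "body": {
  "commands": [
    [-0.06,-0.01,0,0.5,-2,0,1],
    [-0.12,-0.03,0,1,-4,-0.1,1],
    [-0.18,-0.04,0,1.4,-5.9,-0.1,1],
    [-0.24,-0.06,0,1.9,-7.8,-0.2,1],
    [-0.3,-0.07,0,2.4,-9.7,-0.3,1]
  ]
}}

```text
clock: 17.83
tcp_pos: [0.5019, -0.0076, 0.0719]
orientation: [-1.657, -2.107, -0.459]
contact_force: [-1.1, 6.0, 7.3]
grip_width: 0.0228
gripper_force: 118.5
```

```bash
python3 -c "
from h import *
st()"
```

```text
t17.83 edge sx 32.9 sy 0.9 z 35.1 pitch 30.9 F [-1.1  6.   7.3] tcp [501.9  -7.6  71.9] grip 118.0
```

Request:
{"method": "servo_tool", "body": {
  "commands": [
    [-0.06,-0.01,0,0.5,-2,0.1,1],
    [-0.12,-0.03,0,1,-4,0.1,1],
    [-0.18,-0.04,0,1.4,-5.9,0.1,1],
    [-0.24,-0.06,0,1.9,-7.8,0.0,1],
    [-0.3,-0.07,0,2.4,-9.7,0.0,1]
  ]
}}

```text
clock: 18.25
tcp_pos: [0.5043, -0.0173, 0.0719]
orientation: [-1.66, -2.111, -0.455]
contact_force: [-2.4, 5.7, 7.1]
grip_width: 0.0226
gripper_force: 118.5
```

```bash
python3 -c "
from h import *
st()"
```

```text
t18.25 edge sx 43.1 sy 1.0 z 35.7 pitch 30.6 F [-2.4  5.7  7.1] tcp [504.3 -17.3  71.9] grip 118.0
```

Request:
{"method": "servo_tool", "body": {
  "commands": [
    [-0.06,-0.01,0,0.5,-2,0.1,1],
    [-0.12,-0.03,0,1,-4,0.2,1],
    [-0.18,-0.04,0,1.4,-5.9,0.2,1],
    [-0.24,-0.06,0,1.9,-7.8,0.2,1],
    [-0.3,-0.07,0,2.4,-9.7,0.2,1]
  ]
}}

```text
clock: 18.67
tcp_pos: [0.5067, -0.0273, 0.0719]
orientation: [-1.664, -2.115, -0.45]
contact_force: [-1.9, 4.9, 5.9]
grip_width: 0.0226
gripper_force: 118.5
```

```bash
python3 -c "
from h import *
st()"
```

```text
t18.67 edge sx 53.7 sy 0.9 z 36.4 pitch 30.3 F [-1.9  4.9  5.9] tcp [506.7 -27.3  71.9] grip 118.0
```

Request:
{"method": "servo_tool", "body": {
  "commands": [
    [-0.06,-0.01,0,0.5,-2,0.0,1],
    [-0.12,-0.03,0,1,-4,0.1,1],
    [-0.18,-0.04,0,1.4,-5.9,0.1,1],
    [-0.24,-0.06,0,1.9,-7.8,0.1,1],
    [-0.3,-0.07,0,2.1,-8.7,0.1,1]
  ]
}}

```text
clock: 19.08
tcp_pos: [0.5089, -0.0367, 0.0718]
orientation: [-1.669, -2.119, -0.445]
contact_force: [-0.8, 3.5, 3.8]
grip_width: 0.0223
gripper_force: 118.5
```

```bash
python3 -c "
from h import *
st()"
```

```text
t19.08 edge sx 63.6 sy 0.8 z 37.0 pitch 29.9 F [-0.8  3.5  3.8] tcp [508.9 -36.7  71.8] grip 118.0
```

Request:
{"method": "servo_tool", "body": {
  "commands": [
    [0,0,0,0,0,-0.1,1],
    [0,0,0,0,0,-0.1,1],
    [0,0,0,0,0,3,1],
    [0,0,0,0,10,30,1],
    [0,0,0,0,20,65,1]
  ]
}}

```text
clock: 19.5
tcp_pos: [0.507, -0.0173, 0.1348]
orientation: [-1.672, -2.115, -0.438]
contact_force: [1.3, -0.6, -1.7]
grip_width: 0.0222
gripper_force: 117.9
```

Request:
{"method": "servo_tool", "body": {
  "commands": [
    [-5.8,-1.4,0,-3,30,25,1],
    [-11.6,-2.8,0,-6,60,45,1],
    [-17.4,-4.2,0,-10,90,45,1],
    [-23.2,-5.6,0,-14,120,45,1],
    [-29.1,-7,0,-17,135,45,1]
  ]
}}

```text
clock: 19.92
tcp_pos: [0.4931, 0.1138, 0.1823]
orientation: [-1.919, -2.433, -0.049]
contact_force: [-0.3, -0.4, -2.3]
grip_width: 0.0223
gripper_force: 117.9
```

Request:
{"method": "servo_tool", "body": {
  "commands": [
    [0,0,7,0,0,0,1],
    [0,0,14,0,0,0,1],
    [0,0,21,0,0,0,1],
    [0,0,28,0,0,0,1],
    [0,0,35,0,0,0,1]
  ]
}}

```text
clock: 20.33
tcp_pos: [0.4923, 0.1123, 0.1809]
orientation: [-1.085, -2.89, -0.019]
contact_force: [-0.9, 1.2, -1.7]
grip_width: 0.0225
gripper_force: 117.9
```

Request:
{"method": "servo_tool", "body": {
  "commands": [
    [0,0,7,3,20,0,1],
    [0,0,14,6,40,0,1],
    [0,0,21,9,60,0,1],
    [0,0,28,12,80,0,1],
    [0,0,35,14,88,0,1]
  ]
}}

```text
clock: 20.75
tcp_pos: [0.5066, 0.2033, 0.1807]
orientation: [-0.161, -3.081, 0.005]
contact_force: [-0.1, 1.1, -2.6]
grip_width: 0.0228
gripper_force: 117.9
```

Request:
{"method": "servo_tool", "body": {
  "commands": [
    [0,0,4,0,0,0,1],
    [0,0,4,0,0,0,1],
    [0,0,4,0,0,0,1],
    [0,0,4,0,0,0,1]
  ]
}}

```text
clock: 21.08
tcp_pos: [0.5064, 0.1997, 0.181]
orientation: [-0.072, -3.084, 0.01]
contact_force: [0.3, -0.6, -2.0]
grip_width: 0.0223
gripper_force: 118.0
```

```bash
python3 - <<'E'
from h import *
o,M,E=st();G=R.from_rotvec([6.53e-2,3.1409,1.1e-3])
print('turn',(G*R.from_matrix(M).inv()).as_rotvec(degrees=True),'shift',(np.array([.5058,.2072,.0252])-o['tcp_pos'])*1e3, o['qvel'].round(2),o['joints'].round(2))
E
```

```text
t21.08 edge sx -241.8 sy 158.9 z 197.1 pitch 3.2 F [ 0.3 -0.6 -2. ] tcp [506.4 199.7 181. ] grip 118.0
turn [ 0.32706631 -3.26186359  0.30288933] shift [  -0.58696049    7.51692248 -155.77190384] [-0.   -0.   -0.   -0.   -0.    0.    0.01] [-0.85  0.37  0.47  1.91 -0.22  0.97  1.26]
```

Request:
{"method": "servo_tool", "body": {
  "commands": [
    [0.3,-3.3,0.3,-0.6,7.5,-40,1],
    [0.3,-3.3,0.3,-0.6,7.5,-75,1],
    [0.3,-3.3,0.3,-0.6,7.5,-90,1],
    [0.3,-3.3,0.3,-0.6,7.5,-90,1],
    [0.3,-3.3,0.3,-0.6,7.5,-90,1]
  ]
}}

```text
clock: 21.5
tcp_pos: [0.5057, 0.2074, 0.091]
orientation: [-0.063, -3.141, 0.001]
contact_force: [0.9, -0.6, -1.5]
grip_width: 0.0222
gripper_force: 117.9
```

```bash
python3 - <<'E'
from h import *
o,M,E=st();G=R.from_rotvec([6.53e-2,3.1409,1.1e-3])
print('turn',(G*R.from_matrix(M).inv()).as_rotvec(degrees=True),'shift',(np.array([.5058,.2072,.0252])-o['tcp_pos'])*1e3)
c=cam('wrist');b,D=r.grab_frame('wrist');cv2.imwrite('pics/w6.png',b);Ti=np.array(r.camera_info('wrist')['T_tool_cam'])
for v in(75,84,100,150,200,240): print(v,np.round(pt((c[0],c[1],c[2],Ti),325,v,np.median(D[v-2:v+3,320:331])),4))
E
```

```text
t21.50 edge sx -250.4 sy 159.1 z 113.3 pitch 0.0 F [ 0.9 -0.6 -1.5] tcp [505.7 207.4  91. ] grip 118.0
turn [ 0.0709698  -0.01028627 -0.09697879] shift [  0.13153468  -0.21341733 -65.78293786]
75 [ 0.0819 -0.0002 -0.0325]
84 [ 0.0791 -0.0002 -0.0323]
100 [ 0.0741 -0.0002 -0.0323]
150 [ 0.0576 -0.0002 -0.0325]
200 [ 0.0396 -0.0002 -0.0325]
240 [ 0.0238 -0.0002 -0.0326]
```

View pics/w6.png

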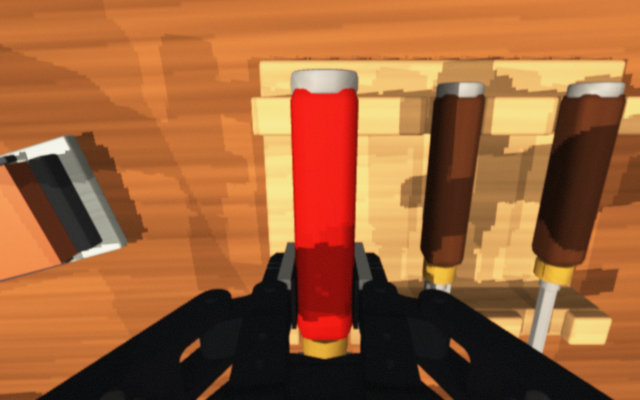

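The picture shows the chisel above its own slot, butt (325,80), unslipped in the grip. The neighbours at (455,175) and (580,170) have not moved.

Request:
{"method": "servo_tool", "body": {
  "commands": [
    [0,0,0,0,0,-20,1],
    [0,0,0,0,0,-40,1],
    [0,0,0,0,0,-52,1],
    [0,0,0,0,0,-58,1],
    [0,0,0,0,0,-60,1]
  ]
}}

```text
clock: 21.97
tcp_pos: [0.5061, 0.2083, 0.0313]
orientation: [0.06, 3.14, 0.001]
contact_force: [-0.1, -0.1, -1.4]
grip_width: 0.0226
gripper_force: 117.9
```

Request:
{"method": "servo_tool", "body": {
  "commands": [
    [0,0,0,0,0,-2,1],
    [0,0,0,0,0,-4,1],
    [0,0,0,0,0,-5,1],
    [0,0,0,0,0,-5,1],
    [0,0,0,0,0,-5,1]
  ]
}}

```text
clock: 22.38
tcp_pos: [0.506, 0.2085, 0.0266]
orientation: [0.059, 3.14, 0.002]
contact_force: [-1.4, -0.5, -2.9]
grip_width: 0.0221
gripper_force: 117.9
```

```bash
python3 -c "
from h import *
st()"
```

```text
t22.38 edge sx -251.5 sy 159.7 z 49.0 pitch -0.1 F [-1.4 -0.5 -2.9] tcp [506.  208.5  26.6] grip 118.0
```

Request:
{"method": "servo_tool", "body": {
  "commands": [
    [0,0,0,0,-1,-1,1],
    [0,0,0,0,-1,-1.5,1],
    [0,0,0,0,-1,-1.5,1]
  ]
}}

```text
clock: 22.63
tcp_pos: [0.506, 0.2074, 0.0252]
orientation: [0.059, 3.14, 0.002]
contact_force: [-2.1, -0.7, 4.3]
grip_width: 0.0222
gripper_force: 119.2
```

Request:
{"method": "servo_tool", "body": {
  "commands": [
    [0,0,0,0,0,0,0.4],
    [0,0,0,0,0,0,0.4],
    [0,0,0,0,0,0,0.4],
    [0,0,0,0,0,0,0.4]
  ]
}}

```text
clock: 22.97
tcp_pos: [0.5059, 0.2075, 0.0247]
orientation: [0.059, 3.14, 0.001]
contact_force: [0.4, 0.2, -0.2]
grip_width: 0.0509
gripper_force: 0.0
```

Request:
{"method": "servo_tool", "body": {
  "commands": [
    [0,0,0,0,0,15,0.4],
    [0,0,0,0,0,45,0.4],
    [0,0,0,0,0,85,0.4],
    [0,0,0,0,0,125,0.4],
    [0,0,0,0,0,165,0.4]
  ]
}}

```text
clock: 23.38
tcp_pos: [0.5054, 0.2069, 0.1913]
orientation: [0.06, 3.141, 0.0]
contact_force: [1.3, 0.6, -0.1]
grip_width: 0.0509
gripper_force: 0.0
```

Request:
{"method": "servo_tool", "body": {
  "commands": [
    [0,0,0,-10,0,30,0.4],
    [0,0,0,-20,0,50,0.4],
    [0,0,0,-20,0,50,0.4],
    [0,0,0,-20,0,50,0.4]
  ]
}}

```text
clock: 23.72
tcp_pos: [0.486, 0.2079, 0.2406]
orientation: [0.058, 3.139, 0.005]
contact_force: [-0.8, 0.0, 0.1]
grip_width: 0.0513
gripper_force: 0.0
```

```bash
python3 - <<'E'
from h import *
o=r.get_obs();print(o['clock'],o['tcp_pos'],o['contact_force'])
c=cam('wrist');b,D=r.grab_frame('wrist');t,Dt=r.grab_frame('top')
def q(b,D,c,ctr,z0,z1,rad):
    b=b.astype(int);m=(b[:,:,2]>120)&(b[:,:,1]<70)&(b[:,:,0]<60)
    v,u=np.nonzero(m);P=np.array([pt(c,x,y,D[y,x]) for x,y in zip(u,v)]);P=P[(P[:,2]>z0)&(P[:,2]<z1)&(np.hypot(P[:,0]-ctr[0],P[:,1]-ctr[1])<rad)]
    print(len(P),P.mean(0),cv2.minAreaRect((P[:,:2]*1000).astype(np.float32)))
q(t,Dt,cam('top'),(.551,-.214),.065,.09,.05)
q(b,D,c,(.49,.208),.052,.064,.1)
a=cv2.resize(t[165:230,320:450],None,fx=3,fy=3,interpolation=cv2.INTER_CUBIC)
a=cv2.copyMakeBorder(a,0,400-a.shape[0],0,0,cv2.BORDER_CONSTANT);cv2.imwrite('pics/c7.png',np.hstack([a,b[:,120:520]]))
E
```

```text
23.7167 [0.48598056 0.20785913 0.24064139] [-0.84905969  0.00435539  0.08836958]
59 [ 0.54778272 -0.20893217  0.0796803 ] ((549.3967895507812, -211.51931762695312), (11.602323532104492, 44.84685516357422), 10.424290657043457)
2015 [0.47657321 0.20800802 0.05722716] ((478.8726501464844, 208.01986694335938), (22.625524520874023, 100.19672393798828), 88.09955596923828)
```

View pics/c7.png

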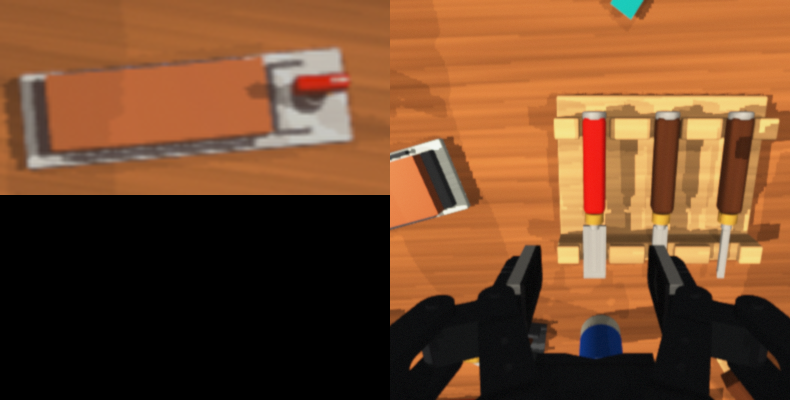

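The picture shows the chisel back in its notches at (594,190), within about 1 mm of where it started. The knob at (322,83) is still locked, and nothing else has moved.

```bash
python3 -c "
from bench import r
print(r.hand_in())"
```

```text
the job is handed in; nothing more can be done
None
```

I locked the stone, honed the chisel in one full stroke along the hollow (mostly 7–11 N, with one brief dip to about 3 N before the middle), laid it back in its own notches, and handed the job in at about 24 s; no verdict was returned.

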